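# Nest the glue warmer's pots and close its cover

## Task

Get the glue warmer ready for the day: nest its two pots in it in size order, the larger water pot hanging in the warmer's round well and the smaller glue pot hanging inside the water pot, each lowered in rather than dropped and sitting level with its flange flat on the rim below it. Then swing the warmer's cover fully shut over the nested pots, let go, and leave the owl and the offcut where they are.

Things in the scene. Friction and masses are not known exactly. Their poses are not given: they have to be found in the camera images.
- glue_warmer: electric glue warmer, fixed: upright grey drum 132 mm across, 100 mm high, with a round well, 87 mm across and 80 mm deep, in its flat top deck. Origin: centre of the underside; x axis points from the front (dark control box with a dial, out to 98 mm from the axis, 66 mm high) to the back, where the cover's post stands 76 mm from the axis. Pot handles may point anywhere but over that post.
- well_rim (a point): centre of the well's mouth, at deck height (100 mm above the bench), axes as the warmer's. The water pot's flange rests on the deck.
- warmer_cover (a joint): swing of the cover about its upright post, rad: 0 = shut over the well (stop), grows anticlockwise seen from above to 2.45 = wide open; stays where it is left. The cover is a flat steel disc, 100 mm across, centred 76 mm from the post's axis; its underside is 112 mm above the bench, 4 mm over the glue pot's flange when both pots are home, and clears both handles.
- cover_knob (a point): middle of the grip of the black round knob at the centre of the cover: 18 mm in diameter, from 16 to 38 mm above the cover's underside; this point is 27 mm above the underside. It travels on a circle of 76 mm radius round the post.
- cover_pivot (a point): point on the axis of the cover's upright post, at the height of the cover's underside
- water_pot: larger loose pot: open steel bucket, outside 70 mm across at the foot, tapering out to 82 mm under the flange; mouth 77 mm inside; flange 110 mm across, 4 mm thick, underside 74 mm above the foot. Wooden handle grip 16 mm wide, 14 mm high, 84 to 140 mm from the axis, top level with the flange's top. Origin: centre of the underside; x along the handle, z up. About 0.24 kg.
- water_pot_seat (a point): on the water pot's axis, at the underside of its flange (74 mm above its foot)
- water_pot_mouth (a point): on the water pot's axis, at the top of its flange (78 mm above its foot); the glue pot's flange rests here
- water_pot_grip (a point): middle of the water pot's wooden grip, 112 mm from the pot's axis and 71 mm above its foot; x axis along the handle, away from the pot
- glue_pot: smaller loose pot, same make: outside 58 mm across at the foot, tapering out to 72 mm under the flange; flange 92 mm across, 4 mm thick, underside 56 mm above the foot. Wooden grip 16 mm wide, 14 mm high, 78 to 130 mm from the axis, top level with the flange's top. Origin: centre of the underside; x along the handle, z up. About 0.16 kg.
- glue_pot_seat (a point): on the glue pot's axis, at the underside of its flange (56 mm above its foot)
- glue_pot_grip (a point): middle of the glue pot's wooden grip, 104 mm from the pot's axis, 53 mm above its foot; x axis along the handle, away from the pot. In the nest this handle must point 40 degrees or more to one side of the water pot's, as one grip cannot lie on the other.
- carved_owl: bystander: small carved wooden owl, 44 x 54 x 83 mm, standing; origin under its centre
- offcut_2: bystander: wood offcut, 35 x 60 x 30 mm; origin under its centre

How it is judged (in metres and radians):
At the end, for the whole second after the job is handed in: Water pot in the well and glue pot in the water pot, each with axes within 5 mm, flange within 3 mm of the rim below and tilt under 0.04 rad; cover within 0.08 rad of shut; both pots at rest (horizontal distance between water_pot_seat and well_rim below 0.005 m and z of water_pot_seat in the frame of well_rim between -0.003 and 0.003 m and angle between each of water_pot, glue_pot's own z axis and vertical below 0.04 rad and horizontal distance between glue_pot_seat and water_pot_mouth below 0.005 m and z of glue_pot_seat in the frame of water_pot_mouth between -0.003 and 0.003 m and value of joint warmer_cover below 0.08 rad and linear speed of each of water_pot, glue_pot below 0.02 m/s); the robot touches nothing.
It fails at once if the water pot is dropped: it falls freely, touching nothing, at more than 0.5 m/s (contact force between water_pot and anything else below 0.02 N and linear speed of water_pot above 0.5 m/s).
It fails at once if the glue pot is dropped: it falls freely, touching nothing, at more than 0.5 m/s (contact force between glue_pot and anything else below 0.02 N and linear speed of glue_pot above 0.5 m/s).
It fails at once if the carved owl is moved more than 25 mm (distance of carved_owl from where it was at the start of the episode above 0.025 m).
It fails at once if the wood offcut is moved more than 25 mm (distance of offcut_2 from where it was at the start of the episode above 0.025 m).
It also fails if it takes over 72 s, if anything falls off the work surface, if the arm or the gripper's body presses on something with over 40 N, if the wrist force passes 120 N, or if a joint passes its speed limit or range.

## Robot

A 6-joint arm with a two-finger parallel gripper is mounted at the origin on the work surface; the furniture and walls round the work are solid. World frame = base frame: x ahead of the robot, y to its left, z up, the work surface at z = 0. Lengths are in m, angles in degrees, forces in N, time in s.
With the tool pointing down it reaches from about 0.3 to 0.75 m from the base axis. Payload 8.5 kg.
Tool frame: the origin (TCP) lies midway between the tips of the shut fingers; the grasp point (between the pads) lies 19 mm behind it (env.grasp_offset is the distance from the TCP to the grasp point, in m); z points along the fingers, y is the line along which they close (so a half turn about z gives the same grasp; the last joint's range is limited). The gripper opens to 85 mm and grips with 20 to 120 N. Pads are 22 mm wide; open, the fingers measure 114 mm over their backs; the gripper's body (76 mm by 85 mm) begins 54 mm behind the grasp point. The pads swing forward as they close: fully open they stand 13 mm farther back than shut.
Start: joints at [-82.466, 21.807, 74.336, -0, 83.858, -12.336], TCP at [0.187, -0.517, 0.231] pointing down, gripper open.
Joint ranges: [-178.18, 178.18], [-50.72, 133.34], [12.68, 142.11], [-81.47, 261.47], [9.98, 163.14], [-165.26, 165.26]. Speed limits (degrees/s): [136.94, 136.94, 180, 180, 180, 180].

## Interface

Orientations are given as a 3x3 rotation matrix whose columns are the frame's x, y, z axes.
In Python, from rig import env gives the robot as it stands.
- The arm moves only by the tool servo_tool, never from a script. Its argument "deltas" is text: rows parted by semicolons, each of 7 numbers parted by spaces: the opening, from 0 (shut) to 1 (fully open), then the shift along the tool's x, y, z in mm, then the turn, a rotation vector about the tool's x, y, z in rad. A call has 1 to 8 rows; each row shifts and turns the commanded pose from where the row before left it, along the tool's axes as they then stand; what a row does not reach is not made up. A row lasts 1/12 s, in which the tool goes at most 41.7 mm and 7.16 degrees, less where a joint would pass 70% of its speed; a pose out of reach is approached as far as the arm can. A call is refused whole if a number of a shift passes 41.7 or a number of a turn 0.125, either way. A call with a gripper value outside its range is refused whole. The fingers move at their own pace and stop on an object; "newtons" is the grip in N (left out, the last holds). Time passes only in rows, so rows that do not move let the fingers close. It gives the time, the measured TCP pose, the force, the opening and the grip force at its end, in the units of the state.
- env.observe(): the state, without advancing time (a new reading comes with each control period).
- env.get_image(name): name is "scene" or "top"; returns a dict with "img" (400x640x3 uint8, red, green, blue), "depth" (400x640 float32, m along the optical axis (not along the pixel's ray), 0 where there is no reading), "camera_matrix" (3x3 intrinsics, pixels), "D" ([k1, k2, p1, p2, k3] as OpenCV has them; the pictures are not rectified), "world_to_cam" (4x4, takes a point from world to camera coordinates). Camera axes: x right, y down, z forward; pixel columns grow to the right and rows downward; lengths in m; the calibration is good to about 2 mm. A picture is of the moment at which its call begins.
- env.close_job(): hands the job in; it is judged then, once.
Trained networks look in a picture, given as the dict that the camera call returned (one of the last four; its "shot" number tells which), for a name from the list of things; names that differ only in an ending like _2 or _b are one class to them, and where a whole thing is asked for, a point or a joint stands for the part that bears it (a point fixed in the world has none). Each returns a list of dicts, best first, with "conf" (0 to 1); they miss things now and then, are a little off and sometimes report something else, mostly with a low value. They report only what shows in the picture. A call takes as long as a camera call.
- env.spot_in(name, picture): "bbox" ([centre column, centre row, width, height] in pixels, round what is visible of it).
- env.spot_point(name, picture): "uv" ([column, row] in pixels: a listed point, or the origin of a listed thing).
The state is a dict: "time_s": time; "q": joint angles; "qvel": joint speeds; "joint_efforts": joint torques, N m; "position": TCP position; "tool_rot": TCP orientation; "ft_force": force on the tool from outside, world axes, zero at the start; "wrist_torque": the same for the moment, N m; "grip_width": finger opening in m; "gripper_force": force on a finger pad.
Only numpy, scipy, OpenCV 4.12 (cv2) and the standard library are available. Lean on these libraries where they do the work, as an engineer would, in place of code of your own. Each camera call takes 0.05 s, during which the arm holds its last target. There are 200 camera calls.

## Working session

There is one attempt and no reset: what is moved stays moved. The work goes in short steps, Python scripts to look and compute and a tool call to move; the robot and the scene stay as the last step left them, time stands still between calls to the robot, and variables do not carry over. Pictures are saved under pics/ and viewed, at most 10 in all, crops included, and the job is handed in when it is done.

Besides the shell and the picture viewer there is one more tool, called after ">>>" as name(argument=value, ...) on one line, values as JSON. servo_tool: Moves the arm, as the interface text tells. Its arguments: {"type":"object","properties":{"deltas":{"type":"string"},"newtons":{"type":"number"}},"required":["deltas"]}

```bash
mkdir -p pics; cat > h.py <<'E'
import numpy as np, cv2
from rig import env
def ray(p,uv):
    u=cv2.undistortPoints(np.array([[uv]],float),np.array(p["camera_matrix"]),np.array(p["D"],float))[0,0]
    T=np.linalg.inv(p["world_to_cam"]); return T[:3,3],T[:3,:3]@np.array([u[0],u[1],1])
def atz(p,uv,z):
    o,d=ray(p,uv); return o+d*(z-o[2])/d[2]
def cloud(p):
    d=np.array(p["depth"]);h,w=d.shape
    v,u=np.mgrid[:h,:w]
    n=cv2.undistortPoints(np.stack([u.ravel(),v.ravel()],1).astype(float)[:,None],np.array(p["camera_matrix"]),np.array(p["D"],float))[:,0]
    z=d.ravel(); c=np.c_[n*z[:,None],z]; T=np.linalg.inv(p["world_to_cam"])
    X=c@T[:3,:3].T+T[:3,3]; X[z==0]=np.nan; return X.reshape(h,w,3)
def pix(p,X):
    c=p["world_to_cam"]@np.r_[X,1]; 
    return cv2.projectPoints(np.array([X],float),cv2.Rodrigues(np.array(p["world_to_cam"])[:3,:3])[0],np.array(p["world_to_cam"])[:3,3],np.array(p["camera_matrix"]),np.array(p["D"],float))[0].ravel()
Z=dict(well_rim=.1,cover_knob=.139,cover_pivot=.112,water_pot=0,water_pot_seat=.074,water_pot_mouth=.078,water_pot_grip=.071,glue_pot=0,glue_pot_seat=.056,glue_pot_grip=.053,carved_owl=0,offcut_2=0,glue_warmer=0)
E
python3 - <<'E'
from h import *
for n in("top","scene"):
    p=env.get_image(n); cv2.imwrite(f"pics/{n}0.png",cv2.cvtColor(p["img"],cv2.COLOR_RGB2BGR))
    T=np.linalg.inv(p["world_to_cam"]);print(n,T[:3,3].round(3))
    for k in Z:
        r=env.spot_point(k,p)
        for x in r[:2]: print(k,round(x["conf"],2),np.round(x["uv"],1),atz(p,x["uv"],Z[k]).round(4))
s=env.observe();print(s["tool_rot"],s["position"],s["grip_width"],env.grasp_offset)
E
```

```text
top [0.408 0.003 1.001]
well_rim 0.88 [329.7 184.6] [ 0.5447 -0.01    0.1   ]
well_rim 0.51 [434.5 196.6] [ 0.5186 -0.2718  0.1   ]
cover_knob 0.65 [356.8 142.5] [ 0.6425 -0.0735  0.139 ]
cover_pivot 0.97 [328.5 154.3] [ 0.6188 -0.0059  0.112 ]
cover_pivot 0.49 [435.6 196.6] [ 0.5172 -0.2709  0.112 ]
water_pot 0.62 [429.3 199.2] [ 0.5234 -0.2877  0.    ]
water_pot_seat 0.73 [434.4 196. ] [ 0.5234 -0.2795  0.074 ]
water_pot_mouth 0.98 [434.1 197. ] [ 0.5203 -0.2775  0.078 ]
water_pot_grip 0.8 [453.9 234.5] [ 0.4255 -0.3297  0.071 ]
water_pot_grip 0.51 [327.8 154.4] [ 0.6283 -0.0045  0.071 ]
glue_pot 0.98 [235.9 192.3] [0.5348 0.249  0.    ]
glue_pot_seat 0.61 [230.7 185.6] [0.5453 0.2498 0.056 ]
glue_pot_seat 0.46 [435.2 197.6] [ 0.5214 -0.2871  0.056 ]
glue_pot_grip 0.85 [215.5 221.4] [0.4505 0.2873 0.053 ]
glue_pot_grip 0.4 [328.4 188.5] [ 0.5415 -0.0074  0.053 ]
carved_owl 0.59 [298.2 259.7] [0.3524 0.0714 0.    ]
offcut_2 0.67 [357.7 257.7] [ 0.3604 -0.0903  0.    ]
glue_warmer 0.86 [332.4 188.8] [ 0.5483 -0.0191  0.    ]
glue_warmer 0.71 [302.6 258.2] [0.3567 0.0595 0.    ]
scene
[... 656 characters left out ...]
0.97 [256.6 251.9] [0.5495 0.2318 0.    ]
glue_pot_seat 0.91 [252.7 238. ] [0.5484 0.244  0.056 ]
glue_pot_grip 0.77 [272.5 262.2] [0.4386 0.2959 0.053 ]
glue_pot_grip 0.58 [342.6 246.2] [0.323  0.1366 0.053 ]
carved_owl 0.55 [341.  246.1] [0.3626 0.0753 0.    ]
offcut_2 0.56 [367.6 220.4] [ 0.3619 -0.0891  0.    ]
offcut_2 0.54 [252.7 241.7] [0.5911 0.1996 0.    ]
glue_warmer 0.89 [309.8 216.6] [ 0.5275 -0.0074  0.    ]
glue_warmer 0.49 [367.8 219.8] [ 0.363  -0.0926  0.    ]
[[ 9.40464416e-01  3.39892162e-01  3.14419825e-05]
 [ 3.39892162e-01 -9.40464416e-01 -3.49438417e-06]
 [ 2.83823520e-05  1.39732274e-05 -9.99999999e-01]] [ 0.18694802 -0.51724962  0.23132137] 0.08538806124871676 0.0187
```

View pics/top0.png

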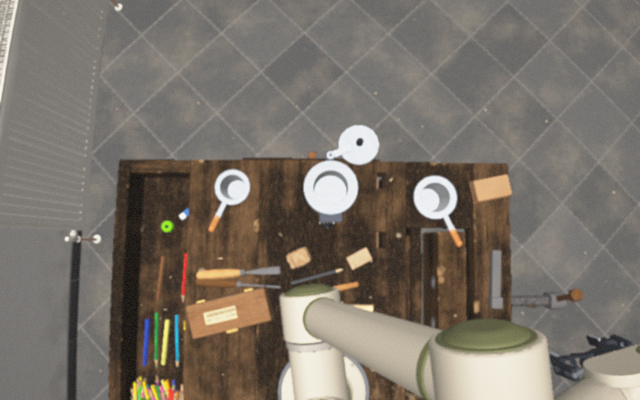

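View pics/scene0.png

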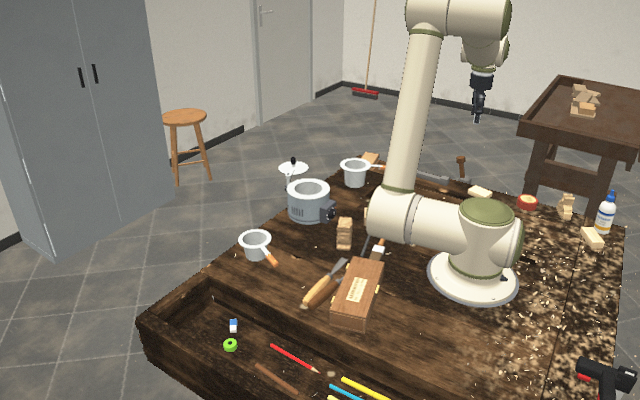

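The top view shows the warmer at (331,187), the water pot at (434,197) with its handle to (455,238), the glue pot at (232,187) with its handle to (214,225), and the open cover at (358,144). The owl is at (298,257) and the offcut at (360,258). Next I'll refine these with depth.

```bash
cat >> h.py <<'E'
from scipy.optimize import minimize
def ring(X,c0,z,ri,ro,tol=.006,R=None):
    P=X.reshape(-1,3); P=P[~np.isnan(P[:,0])]
    P=P[(abs(P[:,2]-z)<tol)&(np.hypot(*(P[:,:2]-c0).T)<ro+.03)]
    def f(c):
        r=np.hypot(P[:,0]-c[0],P[:,1]-c[1]); s=.0015
        return -np.sum(1/(1+np.exp(-(r-ri)/s))/(1+np.exp((r-ro)/s)))+.5*np.sum(1/(1+np.exp((r-ri)/s)))
    b=min((minimize(f,np.array(c0)+[dx,dy],method="Nelder-Mead",options=dict(xatol=1e-5)) for dx in(-.008,0,.008) for dy in(-.008,0,.008)),key=lambda m:m.fun)
    r=np.hypot(*(P[:,:2]-b.x).T);k=(r>ri)&(r<ro)
    return b.x.round(4),len(P),int(k.sum()),np.median(P[k,2]).round(4),P
E
python3 - <<'E'
from h import *
for n in("top","scene"):
    p=env.get_image(n); X=cloud(p)
    print(n)
    for nm,c,z,ri,ro in(("well",(.546,-.011),.1,.0435,.066),("water",(.521,-.278),.078,.0385,.055),("glue",(.545,.249),.06,.034,.046),("cover",(.645,-.075),.115,.009,.05)):
        print(nm,*ring(X,c,z,ri,ro)[:4])
    for nm,z,c,rl,rh in(("wg",.078,(.521,-.278),.084,.14),("gg",.06,(.545,.249),.078,.13)):
        P=X.reshape(-1,3);P=P[~np.isnan(P[:,0])];P=P[abs(P[:,2]-z)<.007];r=np.hypot(*(P[:,:2]-c).T);P=P[(r>rl-.01)&(r<rh+.01)]
        m=P.mean(0);print(nm,len(P),m.round(4),np.degrees(np.arctan2(m[1]-c[1],m[0]-c[0])))
    P=X.reshape(-1,3);P=P[(P[:,2]>.13)&(P[:,2]<.2)&(np.hypot(P[:,0]-.645,P[:,1]+.075)<.04)];print("knob",len(P),P.mean(0),np.ptp(P,0))
    for k in("cover_pivot","cover_knob","water_pot_grip","glue_pot_grip","carved_owl","offcut_2"):
        for x in env.spot_in(k,p)[:1]:print(k,x)
E
```

```text
top
well [ 0.5399 -0.0115] 1313 1232 0.0986
water [ 0.5204 -0.2797] 776 683 0.0765
glue [0.5421 0.2457] 502 380 0.0581
cover [ 0.6454 -0.08  ] 1191 1134 0.1156
wg 154 [ 0.4256 -0.3287  0.0759] -152.03305888415164
gg 135 [0.4526 0.2864 0.0577] 157.94059334808645
knob 54 [ 0.64229367 -0.07912251  0.14564459] [0.01684041 0.01691266 0.02106221]
cover_pivot {'bbox': [353.7, 144.4, 55.4, 39.7], 'conf': 0.87}
cover_knob {'bbox': [353.3, 145.2, 52.0, 37.4], 'conf': 0.64}
water_pot_grip {'bbox': [437.6, 208.4, 47.5, 68.6], 'conf': 0.78}
glue_pot_grip {'bbox': [230.6, 198.8, 38.7, 57.7], 'conf': 0.66}
carved_owl {'bbox': [298.6, 257.9, 21.0, 17.7], 'conf': 0.69}
offcut_2 {'bbox': [359.8, 261.4, 27.9, 21.3], 'conf': 0.79}
scene
well [ 0.5337 -0.0087] 518 460 0.0999
water [ 0.5142 -0.277 ] 239 192 0.0778
glue [0.5379 0.2483] 325 255 0.0602
cover [ 0.6389 -0.0766] 302 278 0.1172
wg 30 [ 0.437  -0.3177  0.0765] -154.68433330585435
gg 116 [0.4485 0.2901 0.0603] 156.92233978252003
knob 37 [ 0.63898409 -0.07626184  0.14195482] [0.0189352  0.01916933 0.020444  ]
cover_pivot {'bbox': [294.1, 171.7, 31.4, 26.6], 'conf': 0.32}
cover_knob {'bbox': [344.8, 236.2, 15.4, 34.3], 'conf': 0.71}
water_pot_grip {'bbox': [361.4, 174.7, 44.8, 28.8], 'conf': 0.63}
glue_pot_grip {'bbox': [256.9, 247.4, 41.2, 33.7], 'conf': 0.78}
carved_owl {'bbox': [344.5, 237.0, 17.3, 33.6], 'conf': 0.85}
offcut_2 {'bbox': [363.2, 173.9, 48.6, 30.3], 'conf': 0.3}
```

>>> servo_tool(deltas="0.6 0 0 0 0 0 -0.067; 0.6 0 0 0 0 0 -0.066; 0.6 36 -7 10 0 0 0; 0.6 36 -7 10 0 0 0; 0.6 36 -7 10 0 0 0; 0.6 36 -7 10 0 0 0; 0.6 36 -7 10 0 0 0; 0.6 36 -7 10 0 0 0", newtons=120)

```text
time_s: 2.77
position: [0.3603, -0.379, 0.171]
tool_rot: [[0.887, 0.461, 0.0], [0.461, -0.887, -0.0], [0.0, 0.0, -1.0]]
ft_force: [0.6, -1.9, 0.5]
grip_width: 0.0514
gripper_force: 0.0
```

>>> servo_tool(deltas="0.6 36 -8 10 0 0 0; 0.6 36 -8 10 0 0 0; 0.6 0 0 0 0 0 0; 0.6 0 0 0 0 0 0")

```text
time_s: 3.1
position: [0.4166, -0.3315, 0.1509]
tool_rot: [[0.886, 0.465, -0.001], [0.465, -0.886, 0.001], [-0.0, -0.001, -1.0]]
ft_force: [-0.3, 0.2, 0.5]
grip_width: 0.0514
gripper_force: 0.0
```

```bash
cat >> h.py <<'E'
def to(t,yaw=None):
    s=env.observe();R=np.array(s["tool_rot"]);p=np.array(s["position"])
    print("t",round(s["time_s"],2),"pos",p.round(4),"yaw",np.degrees(np.arctan2(R[1,0],R[0,0])).round(2),"ztool",R[:,2].round(3),"d_tool mm",(1000*R.T@(np.array(t)-p)).round(1), "w",round(s["grip_width"],4),s["gripper_force"],np.round(s["ft_force"],1))
E
python3 - <<'E'
from h import *
to((.418,-.330,.05))
E
```

```text
t 3.1 pos [ 0.4166 -0.3315  0.1509] yaw 27.68 ztool [-0.001  0.001 -1.   ] d_tool mm [  2.   -0.6 100.9] w 0.0514 0.0 [-0.3  0.2  0.5]
```

>>> servo_tool(deltas="0.6 1 0 30 0 0 0; 0.6 1 0 30 0 0 0; 0.6 0 0 25 0 0 0; 0.6 0 0 15 0 0 0; 0.6 0 0 0 0 0 0; 0.3 0 0 0 0 0 0; 0.2 0 0 0 0 0 0; 0.1 0 0 0 0 0 0", newtons=120)

```text
time_s: 3.77
position: [0.4177, -0.3329, 0.0528]
tool_rot: [[0.887, 0.461, 0.002], [0.461, -0.887, -0.002], [0.0, 0.003, -1.0]]
ft_force: [-2.8, -1.0, 2.2]
grip_width: 0.0156
gripper_force: 15.8
```

>>> servo_tool(deltas="0 0 0 0 0 0 0; 0 0 0 0 0 0 0; 0 0 0 0 0 0 0; 0 0 0 0 0 0 0; 0 0 0 0 0 0 0")

```text
time_s: 4.18
position: [0.4175, -0.3329, 0.0526]
tool_rot: [[0.887, 0.462, 0.001], [0.462, -0.887, -0.003], [-0.0, 0.003, -1.0]]
ft_force: [-3.8, -3.0, 6.1]
grip_width: 0.0138
gripper_force: 117.4
```

```bash
python3 - <<'E'
from h import *
to((.418,-.330,.05))
p=env.get_image("top");print(ring(cloud(p),(.521,-.278),.078,.0385,.055)[:4])
E
```

```text
t 4.18 pos [ 0.4175 -0.3329  0.0526] yaw 27.49 ztool [ 0.001 -0.003 -1.   ] d_tool mm [ 1.8 -2.3  2.6] w 0.0138 117.39706635475159 [-3.8 -3.   6.1]
(array([ 0.5203, -0.2798]), 781, 687, np.float64(0.0765))
```

>>> servo_tool(deltas="0 0 0 -8 0 0 0; 0 0 0 -15 0 0 0; 0 0 0 -20 0 0 0; 0 0 0 -22 0 0 0; 0 0 0 -22 0 0 0; 0 0 0 -22 0 0 0; 0 0 0 -15 0 0 0; 0 0 0 -8 0 0 0")

```text
time_s: 4.9
position: [0.4178, -0.332, 0.1858]
tool_rot: [[0.887, 0.462, 0.002], [0.462, -0.887, -0.002], [0.001, 0.003, -1.0]]
ft_force: [-0.1, -0.1, -1.7]
grip_width: 0.014
gripper_force: 117.3
```

```bash
cat >> h.py <<'E'
def plane(P,c,ri,ro):
    r=np.hypot(*(P[:,:2]-c).T);Q=P[(r>ri)&(r<ro)];A=np.c_[Q[:,:2]-c,np.ones(len(Q))]
    s=np.linalg.lstsq(A,Q[:,2],rcond=None)[0]
    k=abs(A@s-Q[:,2])<.004; s=np.linalg.lstsq(A[k],Q[k,2],rcond=None)[0]; return s.round(4)
E
python3 - <<'E'
from h import *
to((.418,-.330,.18))
for n in("top","scene"):
    p=env.get_image(n);r=ring(cloud(p),(.519,-.279),.205,.0385,.055,tol=.018);print(r[:4],plane(r[4],r[0],.0385,.055))
cv2.imwrite(f"pics/s1.png",cv2.cvtColor(p["img"][100:280,200:480],cv2.COLOR_RGB2BGR))
E
```

```text
t 4.9 pos [ 0.4178 -0.332   0.1858] yaw 27.51 ztool [ 0.002 -0.002 -1.   ] d_tool mm [ 1.1 -1.7  5.8] w 0.014 117.27091670036316 [-0.1 -0.1 -1.7]
(array([ 0.5196, -0.2766]), 1280, 1009, np.float64(0.2081)) [-0.0116  0.0041  0.208 ]
(array([ 0.5149, -0.2736]), 370, 258, np.float64(0.209)) [-0.0512  0.0852  0.2071]
```

View pics/s1.png

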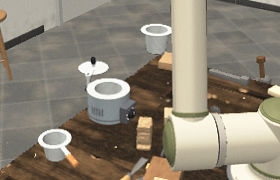

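>>> servo_tool(deltas="0 8 -13 0 0 0 0; 0 17 -28 0 0 0 0; 0 20 -33 0 0 0 0; 0 21 -33 0 0 0 0; 0 21 -33 0 0 0 0; 0 21 -33 0 0 0 0; 0 20 -33 0 0 0 0; 0 12 -20 0 0 0 0")

```text
time_s: 5.67
position: [0.4357, -0.0627, 0.1822]
tool_rot: [[0.886, 0.463, -0.003], [0.463, -0.886, 0.002], [-0.002, -0.003, -1.0]]
ft_force: [1.0, -0.1, -2.5]
grip_width: 0.0139
gripper_force: 117.4
```

>>> servo_tool(deltas="0 0 0 0 0 0 0; 0 0 0 0 0 0 0; 0 0 0 0 0 0 0")

```text
time_s: 5.92
position: [0.4369, -0.0667, 0.1827]
tool_rot: [[0.887, 0.462, -0.001], [0.462, -0.887, 0.0], [-0.001, -0.001, -1.0]]
ft_force: [-0.0, -0.1, -2.1]
grip_width: 0.0137
gripper_force: 117.5
```

```bash
python3 - <<'E'
from h import *
to((.4375,-.067,.078))
for n in("top","scene"):
    p=env.get_image(n);r=ring(cloud(p),(.538,-.011),.208,.0385,.055,tol=.012);print(r[:4],plane(r[4],r[0],.0385,.055))
E
```

```text
t 5.92 pos [ 0.4369 -0.0667  0.1827] yaw 27.51 ztool [-0.001  0.    -1.   ] d_tool mm [  0.5   0.6 104.7] w 0.0137 117.4674940109253 [-0.  -0.1 -2.1]
(array([ 0.5397, -0.0145]), 768, 732, np.float64(0.2046)) [-0.0107 -0.002   0.2048]
(array([ 0.5335, -0.0113]), 367, 304, np.float64(0.2062)) [-0.0165  0.0016  0.2061]
```

>>> servo_tool(deltas="0 1 -2 0 0 0 0; 0 0.5 -0.5 10 0 0 0; 0 0 0 18 0 0 0; 0 0 0 18 0 0 0; 0 0 0 15 0 0 0; 0 0 0 10 0 0 0; 0 0 0 5 0 0 0; 0 0 0 0 0 0 0")

```text
time_s: 6.68
position: [0.437, -0.0641, 0.1065]
tool_rot: [[0.888, 0.461, -0.002], [0.461, -0.888, 0.001], [-0.001, -0.002, -1.0]]
ft_force: [0.2, 1.2, -1.4]
grip_width: 0.014
gripper_force: 117.5
```

```bash
python3 - <<'E'
from h import *
to((.4375,-.065,.078))
for n in("top","scene"):
    p=env.get_image(n);r=ring(cloud(p),(.538,-.011),.129,.0385,.055,tol=.012);print(r[:4],plane(r[4],r[0],.0385,.055))
E
```

```text
t 6.68 pos [ 0.437  -0.0641  0.1065] yaw 27.43 ztool [-0.002  0.001 -1.   ] d_tool mm [ 0.   1.  28.5] w 0.014 117.47414946556091 [ 0.2  1.2 -1.4]
(array([ 0.5396, -0.0122]), 756, 630, np.float64(0.1284)) [-0.0112 -0.0062  0.1286]
(array([ 0.5339, -0.008 ]), 441, 318, np.float64(0.1305)) [-0.0274  0.0307  0.1298]
```

>>> servo_tool(deltas="0 0 0 6 0 0 0; 0 0 0 6 0 0 0; 0 0 0 4 0 0 0; 0 0 0 3 0 0 0; 0 0 0 2 0 0 0; 0 0 0 1 0 0 0; 0 0 0 0 0 0 0")

```text
time_s: 7.37
position: [0.4374, -0.0639, 0.0852]
tool_rot: [[0.887, 0.462, -0.0], [0.462, -0.887, 0.0], [-0.0, -0.0, -1.0]]
ft_force: [-0.8, 0.6, -1.9]
grip_width: 0.0137
gripper_force: 117.5
```

>>> servo_tool(deltas="0 0 0 1 0 0 0; 0 0 0 1 0 0 0; 0 0 0 0 0 0 0")

```text
time_s: 7.62
position: [0.4374, -0.0639, 0.0833]
tool_rot: [[0.887, 0.462, -0.0], [0.462, -0.887, 0.0], [-0.0, -0.0, -1.0]]
ft_force: [-0.5, 0.2, -1.9]
grip_width: 0.0135
gripper_force: 117.5
```

```bash
python3 - <<'E'
from h import *
to((.4375,-.065,.078))
for n in("top","scene"):
    p=env.get_image(n);r=ring(cloud(p),(.538,-.011),.106,.0385,.055,tol=.008);print(r[:4],plane(r[4],r[0],.0385,.055))
E
```

```text
t 7.62 pos [ 0.4374 -0.0639  0.0833] yaw 27.49 ztool [-0.  0. -1.] d_tool mm [-0.5  1.   5.3] w 0.0135 117.5182843208313 [-0.5  0.2 -1.9]
(array([ 0.5404, -0.0114]), 982, 605, np.float64(0.1057)) [-1.180e-02 -1.000e-04  1.058e-01]
(array([ 0.5329, -0.0071]), 581, 355, np.float64(0.1061)) [ 0.0016 -0.0121  0.1059]
```

>>> servo_tool(deltas="0 0 0 1.5 0 0 0; 0 0 0 1.5 0 0 0; 0 0 0 1 0 0 0; 0 0 0 0 0 0 0; 0 0 0 0 0 0 0")

```text
time_s: 8.13
position: [0.4375, -0.0639, 0.0793]
tool_rot: [[0.887, 0.462, 0.0], [0.462, -0.887, -0.0], [0.0, 0.0, -1.0]]
ft_force: [0.0, -0.3, -0.3]
grip_width: 0.0139
gripper_force: 117.6
```

>>> servo_tool(deltas="0 0 0 0.7 0 0 0; 0 0 0 0 0 0 0")

```text
time_s: 8.3
position: [0.4376, -0.064, 0.0789]
tool_rot: [[0.887, 0.462, 0.001], [0.462, -0.887, -0.0], [0.0, 0.0, -1.0]]
ft_force: [-1.6, -0.5, 3.2]
grip_width: 0.0138
gripper_force: 118.3
```

>>> servo_tool(deltas="0.15 0 0 0 0 0 0; 0.25 0 0 0 0 0 0; 0.35 0 0 0 0 0 0; 0.5 0 0 0 0 0 0; 0.5 0 0 0 0 0 0; 0.5 0 0 0 0 0 0")

```text
time_s: 8.8
position: [0.4375, -0.0639, 0.0786]
tool_rot: [[0.887, 0.462, -0.0], [0.462, -0.887, 0.0], [-0.0, -0.0, -1.0]]
ft_force: [0.1, -0.6, 0.4]
grip_width: 0.0426
gripper_force: 0.0
```

```bash
python3 - <<'E'
from h import *
to((.4375,-.065,.078))
for n in("top","scene"):
    p=env.get_image(n);r=ring(cloud(p),(.538,-.011),.104,.0385,.055,tol=.008);print(r[:4],plane(r[4],r[0],.0385,.055))
E
```

```text
t 8.8 pos [ 0.4375 -0.0639  0.0786] yaw 27.49 ztool [-0.  0. -1.] d_tool mm [-0.5  1.   0.6] w 0.0426 0.0 [ 0.1 -0.6  0.4]
(array([ 0.5408, -0.0112]), 1134, 596, np.float64(0.1024)) [ 0.0012 -0.0018  0.1024]
(array([ 0.5335, -0.0067]), 589, 306, np.float64(0.1031)) [ 0.0052 -0.0054  0.103 ]
```

>>> servo_tool(deltas="0.5 0 0 -25 0 0 0; 0.5 0 0 -40 0 0 0; 0.5 0 0 -40 0 0 0; 0.5 0 0 -15 0 0 0.1; 0.6 0 0 0 0 0 0.12; 0.6 0 0 0 0 0 0.12; 0.6 0 0 0 0 0 0.12; 0.6 0 0 0 0 0 0.12")

```text
time_s: 9.57
position: [0.4374, -0.0639, 0.1987]
tool_rot: [[0.994, -0.106, 0.0], [-0.106, -0.994, -0.0], [0.0, 0.0, -1.0]]
ft_force: [0.2, 0.6, -1.5]
grip_width: 0.0512
gripper_force: 0.0
```

>>> servo_tool(deltas="0.6 0 0 0 0 0 0.12; 0.6 0 0 0 0 0 0.12; 0.6 0 0 0 0 0 0.091; 0.6 0 0 0 0 0 0; 0.6 -14 -33 0 0 0 0; 0.6 -14 -33 0 0 0 0; 0.6 -14 -33 0 0 0 0; 0.6 -14 -33 0 0 0 0")

```text
time_s: 10.23
position: [0.4415, 0.0809, 0.1987]
tool_rot: [[0.91, -0.416, 0.0], [-0.416, -0.91, 0.0], [0.0, -0.0, -1.0]]
ft_force: [0.1, -0.3, -0.5]
grip_width: 0.0512
gripper_force: 0.0
```

>>> servo_tool(deltas="0.6 -14 -33 0 0 0 0; 0.6 -14 -33 5 0 0 0; 0.6 -14 -33 10 0 0 0; 0.6 -14 -33 10 0 0 0; 0.6 -14 -33 10 0 0 0; 0.6 -14 -28 10 0 0 0; 0.6 0 0 0 0 0 0; 0.6 0 0 0 0 0 0")

```text
time_s: 10.9
position: [0.4455, 0.2909, 0.1528]
tool_rot: [[0.911, -0.413, -0.001], [-0.413, -0.911, -0.001], [-0.001, 0.001, -1.0]]
ft_force: [0.6, -0.5, 0.8]
grip_width: 0.0516
gripper_force: 0.0
```

```bash
python3 - <<'E'
from h import *
to((.4455,.2905,.0345))
for n in("top","scene"):
    p=env.get_image(n);X=cloud(p)
    print(ring(X,(.541,.247),.06,.034,.046)[:4]);r=ring(X,(.538,-.011),.104,.0385,.055,tol=.008);print(r[:4],plane(r[4],r[0],.0385,.055))
E
```

```text
t 10.9 pos [0.4455 0.2909 0.1528] yaw -24.4 ztool [-0.001 -0.001 -1.   ] d_tool mm [  0.3   0.2 118.3] w 0.0516 0.0 [ 0.6 -0.5  0.8]
(array([0.5421, 0.2459]), 510, 381, np.float64(0.0583))
(array([ 0.5402, -0.0113]), 1530, 783, np.float64(0.1024)) [0.0011 0.0013 0.1024]
(array([0.538 , 0.2483]), 318, 245, np.float64(0.0603))
(array([ 0.5319, -0.0079]), 484, 276, np.float64(0.103)) [ 0.012  -0.0117  0.1029]
```

>>> servo_tool(deltas="0.6 0 0 30 0 0 0; 0.6 0 0 35 0 0 0; 0.6 0 0 28 0 0 0; 0.6 0 0 16 0 0 0; 0.6 0 0 8 0 0 0; 0.5 0 0 0 0 0 0; 0.3 0 0 0 0 0 0; 0.2 0 0 0 0 0 0")

```text
time_s: 11.67
position: [0.447, 0.2898, 0.0381]
tool_rot: [[0.908, -0.418, 0.002], [-0.418, -0.908, 0.001], [0.002, -0.002, -1.0]]
ft_force: [0.1, -0.0, 0.2]
grip_width: 0.0197
gripper_force: 0.0
```

>>> servo_tool(deltas="0.1 0 0 0 0 0 0; 0 0 0 0 0 0 0; 0 0 0 0 0 0 0; 0 0 0 0 0 0 0; 0 0 0 0 0 0 0; 0 0 0 0 0 0 0", newtons=120)

```text
time_s: 12.17
position: [0.4465, 0.2901, 0.0373]
tool_rot: [[0.909, -0.418, 0.002], [-0.418, -0.909, 0.001], [0.001, -0.001, -1.0]]
ft_force: [-1.5, 0.7, 6.3]
grip_width: 0.0137
gripper_force: 117.7
```

>>> servo_tool(deltas="0 0 0 -8 0 0 0; 0 0 0 -18 0 0 0; 0 0 0 -24 0 0 0; 0 0 0 -26 0 0 0; 0 0 0 -26 0 0 0; 0 0 0 -24 0 0 0; 0 0 0 -16 0 0 0; 0 0 0 -8 0 0 0")

```text
time_s: 12.83
position: [0.4463, 0.29, 0.189]
tool_rot: [[0.909, -0.418, 0.002], [-0.418, -0.909, 0.001], [0.002, -0.002, -1.0]]
ft_force: [0.4, 0.3, -0.8]
grip_width: 0.0134
gripper_force: 117.3
```

```bash
python3 - <<'E'
from h import *
to((.4455,.2905,.0345))
for n in("top","scene"):
    p=env.get_image(n);X=cloud(p)
    r=ring(X,(.541,.247),.209,.034,.046,tol=.015);print(r[:4],plane(r[4],r[0],.034,.046))
E
```

```text
t 12.83 pos [0.4463 0.29   0.189 ] yaw -24.7 ztool [ 0.002  0.001 -1.   ] d_tool mm [ -1.1   0.2 154.5] w 0.0134 117.26030588150024 [ 0.4  0.3 -0.8]
(array([0.5399, 0.2438]), 814, 605, np.float64(0.208)) [-0.0053 -0.0004  0.2081]
(array([0.5353, 0.2457]), 181, 121, np.float64(0.2092)) [0.0211 0.1277 0.205 ]
```

>>> servo_tool(deltas="0 6 13 0 0 0 0; 0 13 28 0 0 0 0; 0 15 34 0 0 0 0; 0 16 34 0 0 0 0; 0 16 34 0 0 0 0; 0 16 34 0 0 0 0; 0 15 33 0 0 0 0; 0 9 21 0 0 0 0")

```text
time_s: 13.6
position: [0.4449, 0.0331, 0.1853]
tool_rot: [[0.908, -0.419, -0.003], [-0.419, -0.908, -0.0], [-0.003, 0.001, -1.0]]
ft_force: [-0.7, 0.6, -1.7]
grip_width: 0.013
gripper_force: 117.4
```

>>> servo_tool(deltas="0 0 0 0 0 0 0; 0 0 0 0 0 0 0; 0 0 0 0 0 0 0; 0 0 0 0 0 0 0")

```text
time_s: 13.93
position: [0.4455, 0.0366, 0.1861]
tool_rot: [[0.909, -0.417, -0.001], [-0.417, -0.909, 0.0], [-0.001, 0.0, -1.0]]
ft_force: [-0.0, -0.1, -2.1]
grip_width: 0.0129
gripper_force: 117.4
```

```bash
python3 - <<'E'
from h import *
to((.446,.036,.086))
for n in("top","scene"):
    p=env.get_image(n);X=cloud(p)
    r=ring(X,(.538,-.010),.209,.034,.046,tol=.012);print(r[:4],plane(r[4],r[0],.034,.046))
E
```

```text
t 13.93 pos [0.4455 0.0366 0.1861] yaw -24.63 ztool [-0.001  0.    -1.   ] d_tool mm [  0.8   0.4 100.1] w 0.0129 117.4492084980011 [-0.  -0.1 -2.1]
(array([ 0.5399, -0.0072]), 503, 431, np.float64(0.205)) [-0.0091  0.0031  0.2052]
(array([ 0.5336, -0.0067]), 155, 117, np.float64(0.206)) [-0.0124  0.0177  0.2057]
```

>>> servo_tool(deltas="0 1 2.5 0 0 0 0; 0 0 0 10 0 0 0; 0 0 0 18 0 0 0; 0 0 0 18 0 0 0; 0 0 0 14 0 0 0; 0 0 0 8 0 0 0; 0 0 0 3 0 0 0; 0 0 0 0 0 0 0")

```text
time_s: 14.7
position: [0.4457, 0.0331, 0.1154]
tool_rot: [[0.909, -0.418, -0.001], [-0.418, -0.909, 0.0], [-0.001, 0.0, -1.0]]
ft_force: [-0.8, 0.3, -0.9]
grip_width: 0.0132
gripper_force: 117.5
```

```bash
python3 - <<'E'
from h import *
to((.446,.034,.0853))
for n in("top","scene"):
    p=env.get_image(n);X=cloud(p)
    r=ring(X,(.538,-.010),.137,.034,.046,tol=.01);print(r[:4],plane(r[4],r[0],.034,.046))
E
```

```text
t 14.7 pos [0.4457 0.0331 0.1154] yaw -24.68 ztool [-0.001  0.    -1.   ] d_tool mm [-0.1 -0.9 30.1] w 0.0132 117.51837372779846 [-0.8  0.3 -0.9]
(array([ 0.5408, -0.0107]), 455, 387, np.float64(0.1346)) [-0.0012 -0.0003  0.1346]
(array([ 0.5348, -0.009 ]), 154, 121, np.float64(0.1361)) [0.0038 0.0256 0.1356]
```

>>> servo_tool(deltas="0 -0.5 0 6 0 0 0; 0 0 0 7 0 0 0; 0 0 0 5 0 0 0; 0 0 0 4 0 0 0; 0 0 0 3 0 0 0; 0 0 0 1.5 0 0 0; 0 0 0 1 0 0 0; 0 0 0 0 0 0 0")

```text
time_s: 15.47
position: [0.4453, 0.0332, 0.088]
tool_rot: [[0.908, -0.418, -0.0], [-0.418, -0.908, 0.0], [-0.0, 0.0, -1.0]]
ft_force: [1.1, 0.6, -1.3]
grip_width: 0.0134
gripper_force: 117.5
```

>>> servo_tool(deltas="0 0 0 0.5 0 0 0; 0 0 0 0 0 0 0")

```text
time_s: 15.63
position: [0.4454, 0.0332, 0.0877]
tool_rot: [[0.908, -0.418, 0.0], [-0.418, -0.908, -0.0], [0.0, -0.0, -1.0]]
ft_force: [-0.0, 0.1, -1.3]
grip_width: 0.0136
gripper_force: 117.5
```

>>> servo_tool(deltas="0 0 0 1 0 0 0; 0 0 0 0.5 0 0 0; 0 0 0 0 0 0 0")

```text
time_s: 15.88
position: [0.4455, 0.0332, 0.0864]
tool_rot: [[0.908, -0.418, 0.001], [-0.418, -0.908, -0.0], [0.001, -0.0, -1.0]]
ft_force: [0.0, 0.3, 2.2]
grip_width: 0.0135
gripper_force: 118.1
```

>>> servo_tool(deltas="0 0 0 0.7 0 0 0; 0 0 0 0 0 0 0; 0 0 0 0 0 0 0")

```text
time_s: 16.13
position: [0.4455, 0.0332, 0.0859]
tool_rot: [[0.908, -0.418, 0.001], [-0.418, -0.908, -0.0], [0.001, -0.0, -1.0]]
ft_force: [-2.0, 0.9, 6.3]
grip_width: 0.0137
gripper_force: 118.7
```

Contact force shows the pot is seated, so I'm releasing it and rising.

>>> servo_tool(deltas="0.15 0 0 0 0 0 0; 0.25 0 0 0 0 0 0; 0.35 0 0 0 0 0 0; 0.5 0 0 0 0 0 0; 0.5 0 0 0 0 0 0; 0.5 0 0 0 0 0 0; 0.5 0 0 -20 0 0 0; 0.5 0 0 -40 0 0 0")

```text
time_s: 16.8
position: [0.4433, 0.0335, 0.1431]
tool_rot: [[0.908, -0.418, -0.009], [-0.418, -0.908, 0.002], [-0.008, 0.002, -1.0]]
ft_force: [1.2, -0.4, -0.2]
grip_width: 0.0426
gripper_force: 0.0
```

>>> servo_tool(deltas="0.5 0 0 -40 0 0 0; 0.5 0 0 -40 0 0 0; 0.5 -20 0 0 0 0 0; 0.5 -20 0 0 0 0 0; 0.5 0 0 0 0 0 0")

```text
time_s: 17.22
position: [0.4065, 0.051, 0.2259]
tool_rot: [[0.909, -0.417, -0.0], [-0.417, -0.909, 0.0], [-0.0, -0.0, -1.0]]
ft_force: [0.6, 0.6, -0.1]
grip_width: 0.0428
gripper_force: 0.0
```

```bash
python3 - <<'E'
from h import *
to((.64,-.077,.2))
for n in("top","scene"):
    p=env.get_image(n);X=cloud(p)
    r=ring(X,(.538,-.010),.1075,.034,.046,tol=.006);print(r[:4],plane(r[4],r[0],.034,.046))
    r=ring(X,(.538,-.010),.104,.0385,.055,tol=.003);print(r[:4],plane(r[4],r[0],.047,.055))
    P=X.reshape(-1,3);P=P[(P[:,2]>.13)&(P[:,2]<.2)&(np.hypot(P[:,0]-.645,P[:,1]+.075)<.04)];print("knob",len(P),P.mean(0),P.max(0),P.min(0))
    print(ring(X,(.645,-.078),.116,.009,.05)[:4])
    for k in("cover_pivot","cover_knob"):
        for x in env.spot_point(k,p)[:2]:print(k,x["conf"],atz(p,x["uv"],Z[k]).round(4))
    cv2.imwrite(f"pics/{n}2.png",cv2.resize(cv2.cvtColor(p["img"][100:280,200:480],cv2.COLOR_RGB2BGR),None,fx=2,fy=2))
E
```

```text
t 17.22 pos [0.4065 0.051  0.2259] yaw -24.65 ztool [-0.  0. -1.] d_tool mm [265.7  19.   25.8] w 0.0428 0.0 [ 0.6  0.6 -0.1]
(array([ 0.5406, -0.0105]), 964, 496, np.float64(0.1064)) [ 0.0016 -0.0029  0.1063]
(array([ 0.5407, -0.0113]), 844, 578, np.float64(0.1037)) [-4.10e-03  1.00e-04  1.03e-01]
knob 55 [ 0.64232629 -0.07904481  0.14583813] [ 0.65207666 -0.07087992  0.15068874] [ 0.63461653 -0.08778935  0.13323599]
(array([ 0.6454, -0.08  ]), 1195, 1142, np.float64(0.1155))
cover_pivot 0.95 [ 0.6156 -0.0089  0.112 ]
cover_knob 0.82 [ 0.6425 -0.0757  0.139 ]
cover_knob 0.63 [ 0.3614 -0.0771  0.139 ]
(array([ 0.5343, -0.0069]), 407, 202, np.float64(0.1071)) [-0.0023 -0.0079  0.1071]
(array([ 0.5306, -0.0068]), 286, 171, np.float64(0.1044)) [ 0.0102 -0.0203  0.1042]
knob 37 [ 0.63850441 -0.07561407  0.14233537] [ 0.64846233 -0.07048369  0.15189743] [ 0.63039668 -0.08815265  0.13092998]
(array([ 0.6391, -0.0778]), 307, 279, np.float64(0.117))
cover_pivot 0.83 [ 0.6205 -0.0174  0.112 ]
cover_knob 0.83 [ 0.6425 -0.0901  0.139 ]
```

View pics/top2.png

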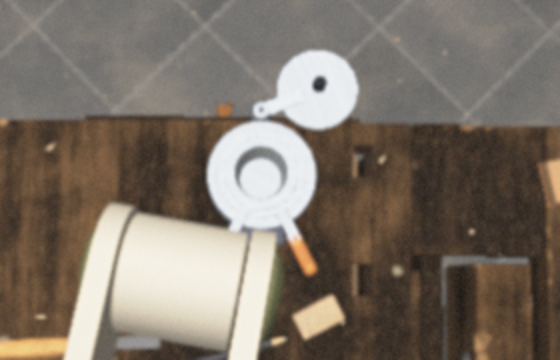

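>>> servo_tool(deltas="0.5 0 0 0 0 0 -0.12; 0.5 0 0 0 0 0 -0.12; 0.5 0 0 0 0 0 -0.12; 0.5 0 0 0 0 0 -0.12; 0.5 0 0 0 0 0 -0.12; 0.5 0 0 0 0 0 -0.12; 0.5 0 0 0 0 0 -0.12; 0.5 0 0 0 0 0 -0.12")

```text
time_s: 18.18
position: [0.4094, 0.0497, 0.2251]
tool_rot: [[0.861, 0.509, -0.001], [0.509, -0.861, 0.0], [-0.0, -0.0, -1.0]]
ft_force: [-0.1, 0.4, -0.6]
grip_width: 0.0426
gripper_force: 0.0
```

>>> servo_tool(deltas="0.5 0 0 0 0 0 -0.12; 0.5 0 0 0 0 0 -0.12; 0.5 0 0 0 0 0 -0.12; 0.5 0 0 0 0 0 -0.12; 0.5 0 0 0 0 0 -0.12; 0.5 0 0 0 0 0 -0.12; 0.5 0 0 0 0 0 -0.12; 0.5 0 0 0 0 0 -0.12")

```text
time_s: 18.85
position: [0.4094, 0.0497, 0.2251]
tool_rot: [[0.076, 0.997, -0.001], [0.997, -0.076, 0.0], [0.0, -0.001, -1.0]]
ft_force: [0.0, -0.4, -0.6]
grip_width: 0.0428
gripper_force: 0.0
```

>>> servo_tool(deltas="0.5 0 0 0 0 0 -0.12; 0.5 0 0 0 0 0 -0.12; 0.5 0 0 0 0 0 -0.12; 0.5 0 0 0 0 0 -0.1; 0.5 0 0 0 0 0 0; 0.5 0 0 0 0 0 0")

```text
time_s: 19.35
position: [0.4092, 0.0498, 0.2252]
tool_rot: [[-0.366, 0.931, -0.0], [0.931, 0.366, 0.0], [0.0, -0.0, -1.0]]
ft_force: [-0.6, 0.8, 0.2]
grip_width: 0.0426
gripper_force: 0.0
```

```bash
python3 - <<'E'
from h import *
to((.641,-.0775,.18))
for n in("top","scene"):
    p=env.get_image(n);X=cloud(p)
    P=X.reshape(-1,3);P=P[(P[:,2]>.147)&(P[:,2]<.155)&(np.hypot(P[:,0]-.641,P[:,1]+.0775)<.03)];print("knobtop",len(P),np.median(P,0),(P.max(0)+P.min(0))/2)
E
```

```text
t 19.35 pos [0.4092 0.0498 0.2252] yaw 111.47 ztool [-0.  0. -1.] d_tool mm [-203.3  169.1   45.1] w 0.0426 0.0 [-0.6  0.8  0.2]
knobtop 28 [ 0.64327322 -0.08033305  0.14843636] [ 0.64380357 -0.08015273  0.14914052]
knobtop 14 [ 0.63908531 -0.07565298  0.15041209] [ 0.63866333 -0.07627456  0.14969515]
```

>>> servo_tool(deltas="0.5 -25 21 0 0 0 0; 0.5 -25 21 0 0 0 0; 0.5 -26 21 0 0 0 0; 0.5 -26 21 0 0 0 0; 0.5 -26 21 0 0 0 0; 0.5 -25 21 5 0 0 0; 0.5 -25 21 10 0 0 0; 0.5 -25 22 10 0 0 0")

```text
time_s: 20.12
position: [0.6423, -0.0774, 0.2]
tool_rot: [[-0.367, 0.93, 0.0], [0.93, 0.367, -0.0], [-0.0, 0.0, -1.0]]
ft_force: [-0.0, 0.2, 0.8]
grip_width: 0.0427
gripper_force: 0.0
```

>>> servo_tool(deltas="0.5 0 0 10 0 0 0; 0.5 0 0 10 0 0 0; 0.5 0 0 0 0 0 0; 0.5 0 0 0 0 0 0")

```text
time_s: 20.45
position: [0.6402, -0.0758, 0.1804]
tool_rot: [[-0.369, 0.93, -0.001], [0.93, 0.369, 0.0], [0.001, -0.001, -1.0]]
ft_force: [-1.3, -0.5, -0.2]
grip_width: 0.0428
gripper_force: 0.0
```

```bash
python3 - <<'E'
from h import *
to((.641,-.0778,.125))
for n in("top","scene"):
    p=env.get_image(n)
    cv2.imwrite(f"pics/{n}3.png",cv2.resize(cv2.cvtColor(p["img"][90:250,230:430],cv2.COLOR_RGB2BGR),None,fx=3,fy=3))
E
```

```text
t 20.45 pos [ 0.6402 -0.0758  0.1804] yaw 111.64 ztool [-0.001  0.    -1.   ] d_tool mm [-2.2  0.  55.4] w 0.0428 0.0 [-1.3 -0.5 -0.2]
```

View pics/scene3.png

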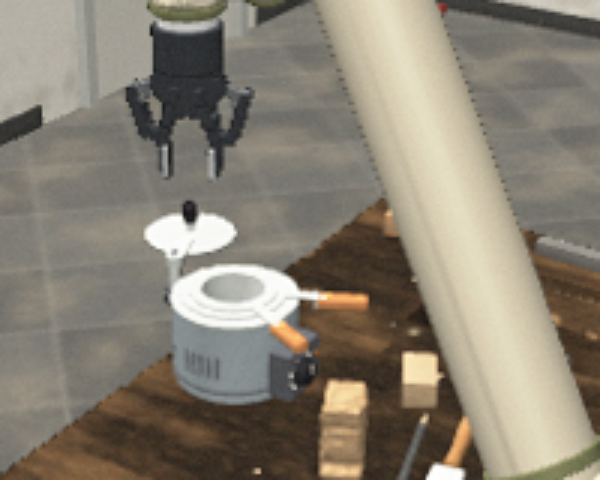

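The fingers at (166,160) and (213,160) straddle the knob at (189,210), and both pots are nested. I'm descending and gripping lightly.

>>> servo_tool(deltas="0.5 -2 0 15 0 0 0; 0.5 0 0 20 0 0 0; 0.5 0 0 13 0 0 0; 0.5 0 0 7 0 0 0; 0.5 0 0 0 0 0 0; 0.5 0 0 0 0 0 0", newtons=20)

```text
time_s: 21.05
position: [0.6419, -0.0781, 0.1265]
tool_rot: [[-0.369, 0.929, 0.001], [0.929, 0.369, -0.0], [-0.001, 0.001, -1.0]]
ft_force: [1.1, -0.5, -0.1]
grip_width: 0.0428
gripper_force: 0.0
```

>>> servo_tool(deltas="0.35 0 0 0 0 0 0; 0.25 0 0 0 0 0 0; 0.15 0 0 0 0 0 0; 0.15 0 0 0 0 0 0; 0.15 0 0 0 0 0 0; 0.15 0 0 0 0 0 0", newtons=20)

```text
time_s: 21.55
position: [0.6422, -0.0783, 0.1267]
tool_rot: [[-0.369, 0.929, 0.002], [0.929, 0.369, -0.001], [-0.001, 0.002, -1.0]]
ft_force: [0.9, 0.5, 5.4]
grip_width: 0.0169
gripper_force: 19.6
```

```bash
python3 - <<'E'
from h import *
to((.641,-.0778,.125));s=env.observe();print(np.round(s["q"],1))
c=np.array([.613,-.007]);v=np.array(s["position"])[:2]-c;print(np.hypot(*v),np.degrees(np.arctan2(v[1],v[0])))
E
```

```text
t 21.55 pos [ 0.6422 -0.0783  0.1267] yaw 111.66 ztool [ 0.002 -0.001 -1.   ] d_tool mm [ 1.  -0.9  1.7] w 0.0169 19.61056786472909 [0.9 0.5 5.4]
[-17.4  36.2  66.9   0.   76.8 -39.1]
0.07708967024156338 -67.73802202609974
```

>>> servo_tool(deltas="0.15 0.1 -3.8 0 0 0 0.05; 0.15 0.4 -7.6 0 0 0 0.1; 0.15 0.4 -7.6 0 0 0 0.1; 0.15 0.4 -7.6 0 0 0 0.1; 0.15 0.4 -7.6 0 0 0 0.1; 0.15 0.4 -7.6 0 0 0 0.1; 0.15 0.4 -7.6 0 0 0 0.1; 0.15 0 0 0 0 0 0")

```text
time_s: 22.22
position: [0.593, -0.0801, 0.1266]
tool_rot: [[0.274, 0.962, 0.002], [0.962, -0.274, 0.0], [0.001, 0.002, -1.0]]
ft_force: [2.5, 3.0, 3.9]
grip_width: 0.017
gripper_force: 19.5
```

```bash
python3 - <<'E'
from h import *
s=env.observe();to((.537,-.0095,.125))
c=np.array([.613,-.007]);v=np.array(s["position"])[:2]-c;print(np.hypot(*v),np.degrees(np.arctan2(v[1],v[0])))
E
```

```text
t 22.22 pos [ 0.593  -0.0801  0.1266] yaw 74.11 ztool [ 0.002  0.    -1.   ] d_tool mm [ 52.5 -73.2   1.5] w 0.017 19.521754586021416 [2.5 3.  3.9]
0.07574385233338878 -105.30132772066992
```

>>> servo_tool(deltas="0.15 0.4 -7.6 0 0 0 0.1; 0.15 0.4 -7.6 0 0 0 0.1; 0.15 0.4 -7.6 0 0 0 0.1; 0.15 0.4 -7.6 0 0 0 0.1; 0.15 0.4 -7.6 0 0 0 0.1; 0.15 0.4 -7.6 0 0 0 0.1; 0.15 0.4 -7.6 0 0 0 0.1; 0.15 0 0 0 0 0 0")

```text
time_s: 22.88
position: [0.5521, -0.049, 0.1267]
tool_rot: [[0.829, 0.56, 0.006], [0.56, -0.829, 0.0], [0.005, 0.003, -1.0]]
ft_force: [6.4, 3.1, 3.1]
grip_width: 0.0169
gripper_force: 19.6
```

>>> servo_tool(deltas="0.15 0.4 -7.6 0 0 0 0.1; 0.15 0.4 -7.6 0 0 0 0.1; 0.15 0.4 -7.6 0 0 0 0.1; 0.15 0.2 -6 0 0 0 0.08; 0.15 0 -4 0 0 0 0.05; 0.15 0 0 0 0 0 0")

```text
time_s: 23.38
position: [0.5411, -0.0195, 0.1267]
tool_rot: [[0.986, 0.166, 0.008], [0.166, -0.986, -0.001], [0.007, 0.002, -1.0]]
ft_force: [10.0, 0.1, 1.2]
grip_width: 0.0167
gripper_force: 19.6
```

```bash
python3 - <<'E'
from h import *
s=env.observe();to((.537,-.0095,.125))
c=np.array([.613,-.007]);v=np.array(s["position"])[:2]-c;print(np.hypot(*v),np.degrees(np.arctan2(v[1],v[0])))
E
```

```text
t 23.38 pos [ 0.5411 -0.0195  0.1267] yaw 9.54 ztool [ 0.008 -0.001 -1.   ] d_tool mm [ -2.4 -10.6   1.6] w 0.0167 19.610853216145188 [10.   0.1  1.2]
0.07297327679350511 -170.09730162347702
```

>>> servo_tool(deltas="0.15 1.5 -4 0 0 0 0.05; 0.15 0.5 -4 0 0 0 0.05; 0.15 0 -3 0 0 0 0.04; 0.15 0 0 0 0 0 0; 0.15 0 0 0 0 0 0")

```text
time_s: 23.8
position: [0.5404, -0.0103, 0.1266]
tool_rot: [[1.0, 0.029, 0.004], [0.029, -1.0, -0.004], [0.004, 0.004, -1.0]]
ft_force: [2.1, -7.0, 5.6]
grip_width: 0.0168
gripper_force: 20.2
```

>>> servo_tool(deltas="0.15 0 -2 0 0 0 0; 0.15 0 0 0 0 0 0; 0.15 0 0 0 0 0 0")

```text
time_s: 24.05
position: [0.5404, -0.0101, 0.1267]
tool_rot: [[1.0, 0.029, 0.004], [0.029, -1.0, -0.007], [0.004, 0.007, -1.0]]
ft_force: [1.3, -17.8, 4.3]
grip_width: 0.017
gripper_force: 20.7
```

>>> servo_tool(deltas="0.15 0 1.5 0 0 0 0; 0.3 0 0 0 0 0 0; 0.45 0 0 0 0 0 0; 0.45 0 0 0 0 0 0; 0.45 0 0 0 0 0 0; 0.45 0 0 -20 0 0 0; 0.45 0 0 -40 0 0 0; 0.45 0 0 -40 0 0 0")

```text
time_s: 24.72
position: [0.5383, -0.0078, 0.2257]
tool_rot: [[1.0, 0.029, -0.004], [0.029, -1.0, 0.001], [-0.004, -0.001, -1.0]]
ft_force: [-0.0, -1.1, 0.5]
grip_width: 0.0382
gripper_force: 0.0
```

>>> servo_tool(deltas="0.45 -40 0 0 0 0 0; 0.45 -40 0 0 0 0 0; 0.45 -40 0 0 0 0 0; 0.45 -40 0 0 0 0 0; 0.45 0 0 0 0 0 0; 0.45 0 0 0 0 0 0")

```text
time_s: 25.22
position: [0.3778, -0.0124, 0.2258]
tool_rot: [[1.0, 0.028, 0.001], [0.028, -1.0, -0.0], [0.001, 0.0, -1.0]]
ft_force: [0.2, -0.9, -0.4]
grip_width: 0.0385
gripper_force: 0.0
```

```bash
python3 - <<'E'
from h import *
to((.537,-.0095,.125))
for n in("top","scene"):
    p=env.get_image(n);X=cloud(p);r=ring(X,(.538,-.01),.117,.009,.05,tol=.006);print(r[:4],plane(r[4],r[0],.012,.05))
    P=X.reshape(-1,3);P=P[(P[:,2]>.14)&(P[:,2]<.155)&(np.hypot(P[:,0]-.54,P[:,1]+.01)<.03)];print("knob",len(P),(P.max(0)+P.min(0))/2)
    cv2.imwrite(f"pics/{n}4.png",cv2.resize(cv2.cvtColor(p["img"][120:280,230:430],cv2.COLOR_RGB2BGR),None,fx=3,fy=3))
E
```

```text
t 25.22 pos [ 0.3778 -0.0124  0.2258] yaw 1.62 ztool [ 0.001 -0.    -1.   ] d_tool mm [159.1   1.5 100.9] w 0.0385 0.0 [ 0.2 -0.9 -0.4]
(array([ 0.5411, -0.0115]), 1287, 1220, np.float64(0.1156)) [0.0094 0.0027 0.1156]
knob 47 [ 0.53994445 -0.01116236  0.14750401]
(array([ 0.534 , -0.0095]), 419, 368, np.float64(0.117)) [ 0.0232 -0.007   0.1173]
knob 25 [ 0.53436836 -0.01002918  0.14643551]
```

View pics/scene4.png

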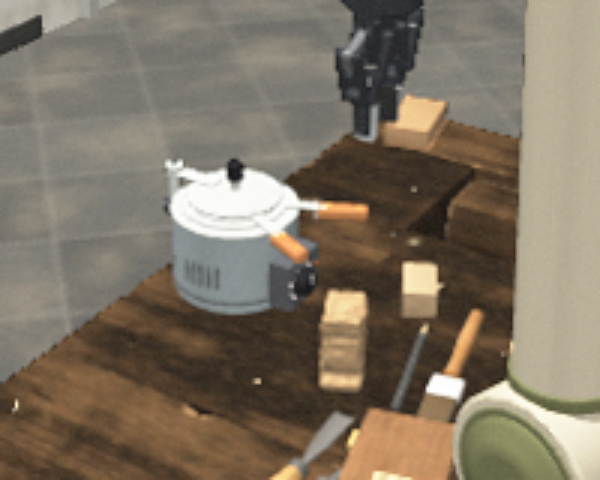

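The cover at (237,190) is shut and centred on the well, the pots are level, and the owl (343,340) and offcut (420,290) haven't moved. The gripper is clear, so I'm handing in.

```bash
python3 -c "
from rig import env
print(env.close_job())"
```

```text
the job is handed in; nothing more can be done
None
```

The job is handed in at about 25 s: the last images and force readings showed both pots seated level in size order, the cover shut against its stop, the gripper clear, and the owl and offcut untouched; the hand-in returned no verdict.

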